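# Draw out the dust extractor's tray with the pull hook

## Robot

A 6-joint arm with a two-finger parallel gripper is mounted at the origin on a cart in front of the work surface, level with it; the furniture and walls round the work are solid. World frame = base frame: x ahead of the robot, y to its left, z up, the work surface at z = 0. Lengths are in m, angles in rad, forces in N, time in s.
With the tool pointing down it reaches from about 0.25 to 0.725 m from the base axis. Payload 4 kg.
Tool frame: the origin (TCP) lies midway between the tips of the shut fingers; the grasp point (between the pads) lies 19 mm behind it; z points along the fingers, y is the line along which they close (so a half turn about z gives the same grasp; the last joint's range is limited). The gripper opens to 85 mm and grips with 20 to 120 N. Pads are 22 mm wide; open, the fingers measure 114 mm over their backs; the gripper's body (76 mm by 85 mm) begins 54 mm behind the grasp point. The pads swing forward as they close: fully open they stand 13 mm farther back than shut.
Start: joints at [-1.242, 0.241, 0.005, 1.335, 0, 1.571], TCP at [0.161, -0.473, 0.231] pointing down, gripper open.
Joint ranges: [-2.72, 2.72], [-1.05, 1.87], [-1.09, 1.28], [-1.99, 2.15], [-1.42, 1.44], [-3.14, 3.14]. Speed limits (rad/s): [2.79, 2.79, 3.14, 3.14, 3.14, 3.14].

## Interface

Orientations are given as a unit quaternion [x, y, z, w].
In Python, from workcell import monitor, vision, job gives the robot as it stands.
- The arm moves only by the tool move_arm, never from a script. Its argument "moves" is a list that holds one entry, the list of rows, each a list of 5 numbers: the shift along the world's x, y, z in m, then the turn about the world's z in degrees, then the opening in per cent of the stroke, from 0 (shut) to 100 (fully open). In form: [[[x, y, z, turn, gripper], ...]]. A call has 1 to 5 rows; each row is the pose to reach, as a shift and turn from the pose commanded when the call began; what a row does not reach only later rows make up. A row lasts 1/8 s, in which the tool goes at most 62.5 mm and 10.7 degrees, less where a joint would pass 70% of its speed; a pose out of reach is approached as far as the arm can. A call with a gripper value outside its range is refused whole. The fingers move at their own pace and stop on an object; the grip force is fixed at half the most. Time passes only in rows, so rows that repeat a pose let the fingers close. It gives the time, the measured TCP pose, the force, the opening and the grip force at its end, in the units of the state.
- monitor.get_obs(): the state, without advancing time (a new reading comes with each control period).
- vision.camera(name): name is "side" or "top" or "wrist"; returns a dict with "color" (400x640x3 uint8, red, green, blue), "camera_matrix" (3x3 intrinsics, pixels), "eye" and "attitude" of the camera in the world; the wrist camera has in their place "hand_eye" (4x4, takes a point from camera to tool coordinates, whose origin is the TCP and whose axes are the flange's). Camera axes: x right, y up, looking along -z (the intrinsics and any distortion apply to the point x, -y, -z); pixel columns grow to the right and rows downward; lengths in m; the calibration is good to about 2 mm. A picture is of the moment at which its call begins: read the wrist's pose just before it. There is no depth.
- job.job_done(): hands the job in; it is judged then, once.
The state is a dict: "clock": time; "joint_pos": joint angles; "joint_vel": joint speeds; "tau": joint torques, N m; "eef_pos": TCP position; "tool_rot": TCP orientation; "ft_force": force on the tool from outside, world axes, zero at the start; "ft_torque": the same for the moment, N m; "grip_width": finger opening in m; "grasp_force": force on a finger pad.
Only numpy, scipy, OpenCV 4.12 (cv2) and the standard library are available. Lean on these libraries where they do the work, as an engineer would, in place of code of your own. Each camera call takes 0.05 s, during which the arm holds its last target. There are 200 camera calls.

## Task

Take the pull hook from its fork stand and use it, not your fingers, to open the dust extractor's collecting tray: put the hook's toe into the finger hole in the tray's front tongue, gently press the sprung catch in it down until the tray is free, and draw the tray straight out until the catch clicks into the tray's second hole and holds it. Then lift the hook out without shifting the tray and hang it back in its stand, hanging by its flange as you found it; do not disturb the other things on the bench.

Things in the scene. Friction and masses are not known exactly. Their poses are not given: they have to be found in the camera images.
- extractor: Grey bench dust extractor, fixed, 124 wide, 222 mm high. Origin at bench height straight under the catch; x points into it from its open front, z up. Front apron: x -62 to +24 mm, deck at z 16, side rails at |y| 30-52 up to z 22, lips at |y| 52-62 up to z 32. The body stands above the tray from x = +24 to +142 mm.
- hood_edge (a point): Middle of the lower front edge of the extractor's intake hood: x -40, z 169.5 mm in its frame. The hood (124 wide, top at z 199) juts from the body over the finger hole, so a hook held upright does not fit there: bring it in from the front with its handle leaning back 35 degrees.
- catch (a joint): Sprung catch: steel plunger, 17 mm across, in the deck. 0 = up, top 27 mm above the bench, 5 mm up into the tray's hole; 0.010 m = right down (1.4 N rising to 4.2 N, then a hard stop). Pressed over 5 mm it frees the tray; once the tray has moved a little the catch rides on its underside and pops up in the second hole.
- tray_hole (a point): Centre of the finger hole at the top face (z 30 mm) of the tongue of the loose aluminium tray (0.55 kg, 100 wide, 108 long, 30 high). Hole 20 mm along x, 24 along y; tongue 8 thick, 44 wide, underside at z 22, ending 24 mm before the hole's centre. Axes as the extractor's; slides out along -x with 3 to 8 N. Fully in, the hole is over the catch, with 1.5 mm play in x.
- tray_back_hole (a point): The tray's second hole, 22 x 24 mm, in its 8 mm floor (point at the floor's top face), 70 mm behind the finger hole (+x). The tray is fully out when this hole is over the catch (2.5 mm play) and the catch has popped up in it.
- hook_grip (a point): Centre of the black handle of the loose steel pull hook (0.16 kg). Handle 22 (x) x 24 (y) x 76 mm (z), upright while it hangs; grasp it across its y faces, firmly. Hook frame: z up along shaft and handle. A flange 38 x 38 x 5 mm is below the handle, its underside 43 mm below this point; from there a 14 mm round shaft runs 72 mm on down to the bend.
- hook_bend (a point): Bend between the hook's shaft and toe, (0, 0, -115) mm from hook_grip in the hook's frame. The toe, the same 14 mm rod, 33 mm long with a ball end, turns 35 degrees toward the hook's -x. It points straight down when the hook's z leans 35 degrees from vertical toward its own -x: handle back toward you, toe forward.
- hook_tip (a point): Very end of the hook's toe: at (-18.9, 0, -142.0) mm from hook_grip in the hook's frame. Axes as the hook's.
- stand: Grey fork stand, fixed, base 110 x 90 x 12 mm. Origin at bench height under the hook's place; axes as the hanging hook's (to within a few degrees). Two prongs, 11.5 wide, 10 thick, tops at z 120 mm, run along x from -32 to +44 mm with a 25 mm gap between them, open at the front (-x); an upright joins them at x = +36 to +50 mm.
- stand_seat (a point): Middle of the fork at the prongs' top (z 120 mm), where the centre of the hook flange's underside sits; hook_grip is then 43 mm above it.
- tape_measure: Yellow pocket tape measure, 65 x 73 x 40 mm, loose; leave alone. Origin under its centre.
- cast_hub_0: Small cast grey hub, 62 mm across, 31 mm high, loose; leave alone. Origin under its centre.
- glue_bottle: Teal bottle with a red nozzle, 51 mm across, 148 mm high, loose; leave alone. Origin under its centre.

How it is judged:
By the outcome, as a careful person would: the job done as asked, in the order asked, and still so for the second after the job is handed in, with the robot touching nothing.
It also fails if it takes over 59 s, if anything falls off the work surface, if the arm or the gripper's body presses on something with over 40 N, if the wrist force passes 120 N, or if a joint passes its speed limit or range.

## Working session

There is one attempt and no reset: what is moved stays moved. The work goes in short steps, Python scripts to look and compute and a tool call to move; the robot and the scene stay as the last step left them, time stands still between calls to the robot, and variables do not carry over. Pictures are saved under pics/ and viewed, at most 10 in all, crops included, and the job is handed in when it is done.

Besides the shell and the picture viewer there is one more tool, called by a JSON object that holds its "op" and its "data", one argument or row to a line. move_arm: Moves the arm, as the interface text tells. Its arguments: {"type":"object","properties":{"moves":{"type":"array","items":{"type":"array","items":{"type":"array","items":{"type":"number"}}}}},"required":["moves"]}

```bash
ls; mkdir -p pics
cat > h.py <<'E'
import numpy as np,cv2
from workcell import monitor,vision,job
E
python3 - <<'E'
from h import *
o=monitor.get_obs()
for k,v in o.items(): print(k,np.round(v,4))
for n in("side","top"):
    c=vision.camera(n); cv2.imwrite(f"pics/{n}0.png",c["color"][:,:,::-1]); print(n,[ (k,np.round(v,4).tolist()) for k,v in c.items() if k!="color"])
c=vision.camera("wrist");cv2.imwrite("pics/wrist0.png",c["color"][:,:,::-1]);print([ (k,np.round(v,4).tolist()) for k,v in c.items() if k!="color"])
E
```

```text
pics
clock 0.0
joint_pos [-1.242   0.2415  0.0037  1.3352 -0.      1.5708]
joint_vel [-0.0006 -0.0011  0.0001 -0.      0.0001 -0.001 ]
tau [-1.00000e-04 -3.72316e+01  2.52409e+01  1.71000e-02 -0.00000e+00
  0.00000e+00]
eef_pos [ 0.1613 -0.4726  0.2304]
tool_rot [ 9.865e-01  1.637e-01 -2.000e-04 -1.100e-03]
ft_force [ 0.4756 -0.6529  0.1714]
ft_torque [-0.0183 -0.0058 -0.0039]
grasp_force 0.0
grip_width 0.0855
side [('camera_matrix', [[451.0947, 0.0, 310.5466], [0.0, 451.0947, 204.7869], [0.0, 0.0, 1.0]]), ('eye', [0.5804, 0.7516, 0.7214]), ('attitude', [0.007, 0.4262, 0.9046, 0.0069])]
top [('camera_matrix', [[517.7623, 0.0, 315.2327], [0.0, 517.7623, 203.099], [0.0, 0.0, 1.0]]), ('eye', [0.2837, 0.1388, 1.3155]), ('attitude', [-0.0641, 0.1006, 0.8475, -0.5173])]
[('camera_matrix', [[310.4757, 0.0, 326.1945], [0.0, 310.4757, 203.5946], [0.0, 0.0, 1.0]]), ('hand_eye', [[-0.0, 0.9579, 0.287, 0.0723], [1.0, -0.0001, 0.0003, -0.0003], [0.0003, 0.287, -0.9579, -0.1423], [0.0, 0.0, 0.0, 1.0]])]
```

View pics/side0.png

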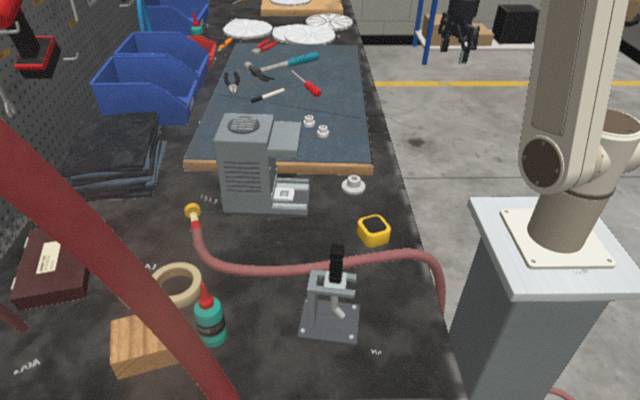

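View pics/top0.png

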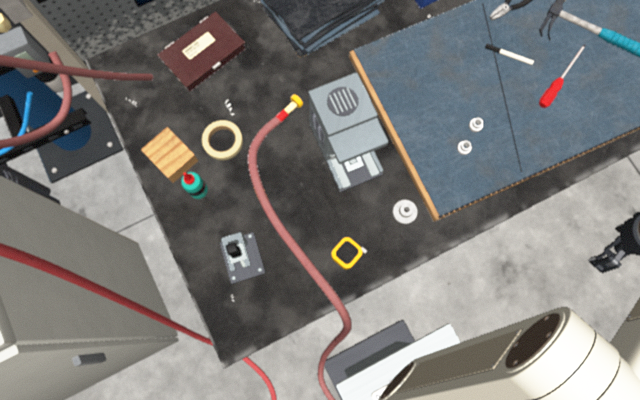

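```bash
cat > h.py <<'E'
import numpy as np,cv2
from scipy.spatial.transform import Rotation as R
from scipy.optimize import least_squares
from workcell import monitor,vision,job
CAM={"side":(451.0947,310.5466,204.7869,[0.5804,0.7516,0.7214],[0.007,0.4262,0.9046,0.0069]),
"top":(517.7623,315.2327,203.099,[0.2837,0.1388,1.3155],[-0.0641,0.1006,0.8475,-0.5173])}
def ray(n,u,v):
    f,cx,cy,e,q=CAM[n]; return np.array(e),R.from_quat(q).apply([(u-cx)/f,-(v-cy)/f,-1])
def onz(n,u,v,z):
    e,d=ray(n,u,v); return e+d*(z-e[2])/d[2]
def proj(n,P):
    f,cx,cy,e,q=CAM[n]; p=R.from_quat(q).inv().apply(np.atleast_2d(P)-e); return np.c_[cx-f*p[:,0]/p[:,2],cy+f*p[:,1]/p[:,2]]
def crop(img,x,y,w,h,s): return cv2.resize(img[y:y+h,x:x+w],None,fx=s,fy=s,interpolation=cv2.INTER_CUBIC)
E
python3 - <<'E'
from h import *
s=cv2.imread("pics/side0.png");t=cv2.imread("pics/top0.png")
m=np.vstack([np.hstack([crop(s,280,235,100,75,4)*1,crop(s,215,140,100,75,4)]),np.hstack([crop(t,195,220,100,75,4),crop(t,300,120,100,75,4)])])
cv2.imwrite("pics/m1.png",m)
print(onz("side",336,318,.0),onz("top",205,258,.0))
print("extr side deck",onz("side",284,193,.03),"top",onz("top",353,162,.03))
print("hub",onz("side",353,190,0),onz("top",405,213,0),"tape",onz("side",374,240,0),onz("top",348,254,0))
E
```

```text
[0.51665247 0.22115869 0.        ] [0.57215981 0.31367607 0.        ]
extr side deck [ 0.62536975 -0.13235108  0.03      ] top [ 0.61816546 -0.1368596   0.03      ]
hub [ 0.44709292 -0.18168559  0.        ] [ 0.44129184 -0.19777076  0.        ] tape [0.41590337 0.00657238 0.        ] [ 0.41442679 -0.01558298  0.        ]
```

View pics/m1.png

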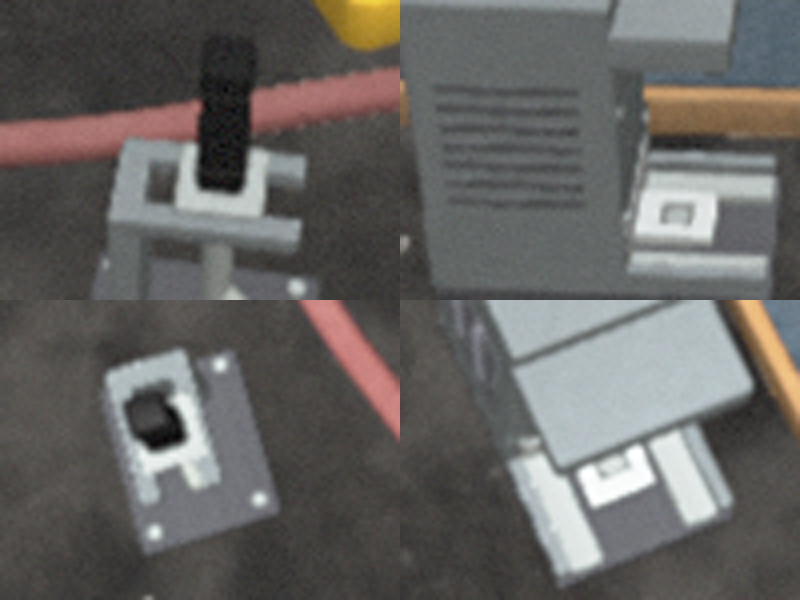

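```bash
cat > fit.py <<'E'
from h import *
def fit(obs,x0):
    def res(p,full=False):
        c,s=np.cos(p[2]),np.sin(p[2]);out=[]
        for n,uv,P in obs:
            P=np.array(P)/1000; W=[p[0]+c*P[0]-s*P[1],p[1]+s*P[0]+c*P[1],P[2]]
            out.append(proj(n,W)[0]-uv)
        return np.ravel(out)
    r=least_squares(res,x0,loss="soft_l1"); print(np.round(r.x,4),"yaw deg",np.degrees(r.x[2]));print(np.round(res(r.x).reshape(-1,2),1).tolist()); return r.x
if __name__=="__main__":
    S,T="side","top"
    fit([(T,(229.5,270.7),(-32,24,120)),(T,(249.5,265.5),(-32,-24,120)),(T,(220.7,239.5),(50,24,120)),(T,(240.7,232.5),(50,-24,120)),
     (S,(311,270),(50,-24,120)),(S,(307,287.5),(50,24,120)),(S,(356.2,274.2),(-32,-24,120)),(S,(335.5,279.5),(0,0,125))],[.52,.22,0])
    fit([(S,(307.5,204.5),(-62,62,32)),(S,(308.7,178.7),(-62,-62,32)),(S,(294.5,187.5),(-24,-22,30)),(S,(293.2,200),(-24,22,30)),(S,(284.5,193),(0,0,29)),(S,(297,158),(-40,62,169.5)),
     (T,(340.5,163),(-40,62,170)),(T,(339.2,190.5),(-62,62,32)),(T,(383,173),(-62,-62,32)),(T,(348,171.7),(-24,22,30)),(T,(363.7,163.7),(-24,-22,30))],[.62,-.13,0])
    for n,u,v in((T,232,283),(T,264.5,273),(T,253.7,232.5)): print("base",onz(n,u,v,.012))
E
python3 fit.py
```

```text
[ 0.5199  0.232  -0.1773] yaw deg -10.159813934168625
[[-0.6, 0.6], [-0.5, -0.3], [-0.7, -1.8], [-0.9, -0.8], [0.2, -2.6], [-0.2, 0.5], [0.7, -1.2], [2.1, -0.4]]
[ 0.6252 -0.1371 -0.0733] yaw deg -4.199957217272553
[[-0.0, 3.7], [1.6, -1.2], [-0.1, -0.6], [-0.2, -2.3], [-0.4, -0.9], [0.6, 1.6], [-2.3, 2.5], [0.4, -0.9], [0.5, -1.5], [-0.2, -0.8], [-0.4, 0.9]]
base [0.48143079 0.27782044 0.012     ]
base [0.46670986 0.19468667 0.012     ]
base [0.57225402 0.17426603 0.012     ]
```

{"op": "move_arm", "data": {
  "moves": [
    [[0.024,0.047,0.02,10,100],[0.048,0.094,0.04,20,100],[0.072,0.141,0.06,30,100],[0.096,0.188,0.08,40,100],[0.12,0.235,0.09,50,100]]
  ]
}}

```text
clock: 0.78
eef_pos: [0.2821, -0.2369, 0.3223]
tool_rot: [0.823, 0.567, 0.0, 0.001]
ft_force: [1.1, -1.3, -0.6]
grip_width: 0.0858
grasp_force: 0.0
```

{"op": "move_arm", "data": {
  "moves": [
    [[0.024,0.047,0,10,100],[0.048,0.094,0,20,100],[0.072,0.141,0,30,100],[0.096,0.188,0,40,100],[0.12,0.235,0,50,100]]
  ]
}}

```text
clock: 1.4
eef_pos: [0.4018, -0.0015, 0.3212]
tool_rot: [0.506, 0.862, -0.0, 0.0]
ft_force: [0.7, -0.7, 0.0]
grip_width: 0.0853
grasp_force: 0.0
```

{"op": "move_arm", "data": {
  "moves": [
    [[0.02,0.047,0,10,100],[0.04,0.094,0,20,100],[0.06,0.141,0,30,100],[0.08,0.188,0,40,100],[0.08,0.235,0,51,100]]
  ]
}}

```text
clock: 2.02
eef_pos: [0.4822, 0.2334, 0.3202]
tool_rot: [0.088, 0.996, -0.0, -0.0]
ft_force: [0.1, -0.3, 0.1]
grip_width: 0.0855
grasp_force: 0.0
```

```bash
cat >> h.py <<'E'
def wcam(name):
    o=monitor.get_obs(); c=vision.camera("wrist"); cv2.imwrite(f"pics/{name}.png",c["color"][:,:,::-1])
    T=np.eye(4);T[:3,:3]=R.from_quat(o["tool_rot"]).as_matrix();T[:3,3]=o["eef_pos"]
    W=T@c["hand_eye"]; K=c["camera_matrix"]; CAM["w"]=(K[0,0],K[0,2],K[1,2],W[:3,3],R.from_matrix(W[:3,:3]).as_quat())
    print(name,repr(tuple([float(round(x,4)) for x in CAM["w"][:3]]+[np.round(CAM["w"][3],4).tolist(),np.round(CAM["w"][4],5).tolist()])))
def st():
    o=monitor.get_obs(); r=R.from_quat(o["tool_rot"]).as_matrix()
    print("t",round(float(o["clock"]),2),"tcp",np.round(o["eef_pos"],4),"yaw",round(float(np.degrees(np.arctan2(r[1,0],r[0,0]))),2),"tilt",np.round(r[:,2],3),"F",np.round(o["ft_force"],1),"T",np.round(o["ft_torque"],2),"w",round(float(o["grip_width"]),4),"gf",np.round(o["grasp_force"],1),"q",np.round(o["joint_pos"],2))
def side(name,x,y,w,h,s):
    c=vision.camera("side")["color"][:,:,::-1].copy(); cv2.imwrite(f"pics/{name}_full.png",c); cv2.imwrite(f"pics/{name}.png",crop(c,x,y,w,h,s))
E
python3 -c "
from h import *
st();wcam('w1')"
```

```text
t 2.02 tcp [0.4822 0.2334 0.3202] yaw 169.9 tilt [-0.001 -0.001 -1.   ] F [ 0.1 -0.3  0.1] T [ 0.01 -0.01 -0.  ] w 0.0855 gf 0.0 q [ 0.45  0.3   0.31  1.58 -0.    0.63]
w1 (310.4757, 326.1945, 203.5946, [0.4095, 0.2463, 0.4625], [-0.11105, -0.09266, 0.63539, 0.75853])
```

View pics/w1.png

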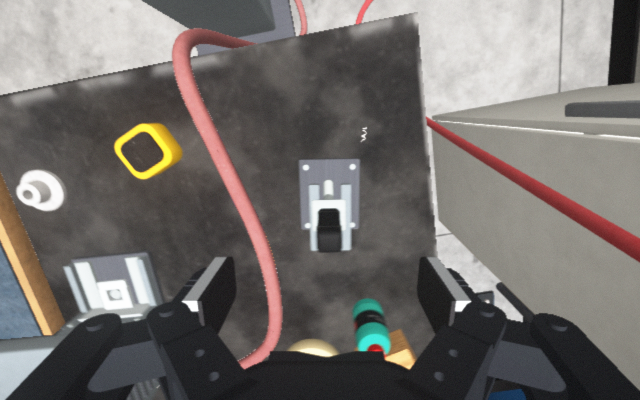

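```bash
python3 -c "
from h import *
w=cv2.imread('pics/w1.png')
cv2.imwrite('pics/m2.png',np.hstack([crop(w,290,150,80,110,5),crop(w,55,240,80,110,5)]))"
```

```text
(no output)
```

View pics/m2.png

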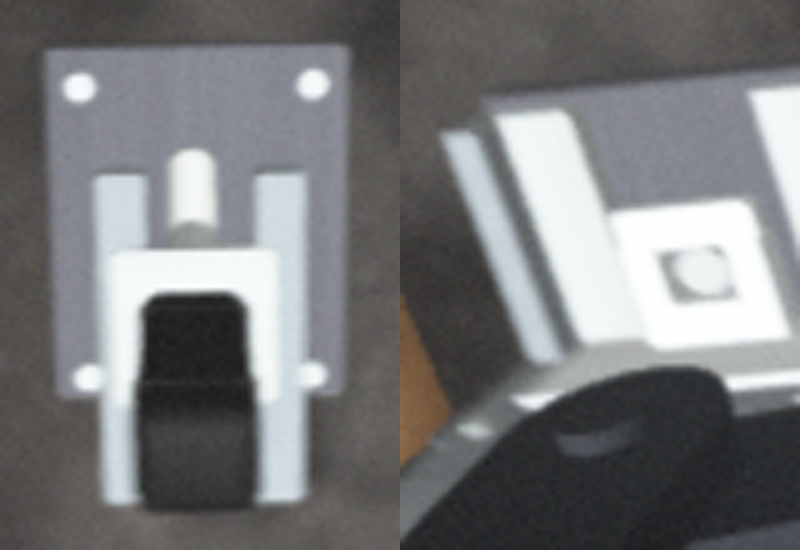

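Run:
```python
from fit import *
CAM["w"]=(310.4757, 326.1945, 203.5946, [0.4095, 0.2463, 0.4625], [-0.11105, -0.09266, 0.63539, 0.75853])
S,T,W="side","top","w"
a=[(W,(309,185),(-32,-24,120)),(W,(351,185),(-32,24,120)),(W,(312,200),(-19,-19,125)),(W,(345.4,199.6),(-19,19,125)),(W,(317.6,226.6),(-11,-12,201)),(W,(341.6,226.6),(-11,12,201))]
fit(a,[.52,.23,-.18])
a+=[(T,(229.5,270.7),(-32,24,120)),(T,(249.5,265.5),(-32,-24,120)),(S,(311,270),(50,-24,120)),(S,(307,287.5),(50,24,120)),(S,(356.2,274.2),(-32,-24,120)),(S,(335.5,279.5),(0,0,125))]
fit(a,[.52,.23,-.18])
b=[(W,(97.4,282.6),(-24,-22,30)),(W,(126.4,280),(-24,22,30)),(W,(115,294.8),(0,0,30)),(W,(74.4,262),(-62,-52,22)),(W,(89.6,262),(-62,-30,22))]
fit(b,[.62,-.13,-.07])
b+=[(S,(308.7,178.7),(-62,-62,32)),(S,(294.5,187.5),(-24,-22,30)),(S,(293.2,200),(-24,22,30)),(S,(284.5,193),(0,0,29)),(S,(297,158),(-40,62,169.5)),
     (T,(339.2,190.5),(-62,62,32)),(T,(383,173),(-62,-62,32)),(T,(348,171.7),(-24,22,30)),(T,(363.7,163.7),(-24,-22,30))]
fit(b,[.62,-.13,-.07])
```

```text
[ 0.5205  0.2295 -0.1907] yaw deg -10.927937141617932
[[-0.8, -0.4], [-0.4, 0.2], [0.4, -3.1], [0.7, -2.2], [-1.1, 1.4], [1.5, 1.8]]
[ 0.5206  0.2305 -0.1691] yaw deg -9.690035495224818
[[-0.6, -0.1], [-0.2, -0.3], [0.8, -2.8], [1.1, -2.7], [-0.4, 1.6], [2.3, 1.4], [0.0, 0.0], [0.1, -1.0], [-0.3, -3.1], [-0.5, -0.1], [0.2, -1.9], [1.7, -1.1]]
[ 0.6279 -0.133  -0.0487] yaw deg -2.788093289887204
[[0.5, 0.9], [-1.5, 0.3], [1.2, 0.3], [0.5, -0.4], [-1.2, -2.0]]
[ 0.6268 -0.1334 -0.0486] yaw deg -2.7837359161111377
[[-0.1, 0.3], [-2.0, -0.3], [0.7, -0.2], [-0.1, -0.9], [-1.8, -2.6], [0.5, -0.8], [-0.9, 0.1], [-0.7, -1.5], [-1.1, 0.0], [0.5, 2.3], [-0.4, -0.6], [-0.8, -2.2], [-1.4, -0.6], [-1.8, 0.7]]
```

{"op": "move_arm", "data": {
  "moves": [
    [[0.0385,-0.0035,0,0,100],[0.0385,-0.0035,-0.06,0,100],[0.0385,-0.0035,-0.12,0,100],[0.0385,-0.0035,-0.172,0,100],[0.0385,-0.0035,-0.172,0,100]]
  ]
}}

```text
clock: 2.7
eef_pos: [0.516, 0.2264, 0.1445]
tool_rot: [0.091, 0.996, -0.003, -0.005]
ft_force: [-1.0, 0.1, 0.6]
grip_width: 0.0849
grasp_force: 0.0
```

{"op": "move_arm", "data": {
  "moves": [
    [[0,0,0,0,40],[0,0,0,0,20],[0,0,0,0,0],[0,0,0,0,0],[0,0,0,0,0]]
  ]
}}

```text
clock: 3.32
eef_pos: [0.521, 0.2287, 0.1512]
tool_rot: [0.091, 0.996, 0.001, 0.002]
ft_force: [-0.2, -1.2, 6.8]
grip_width: 0.0233
grasp_force: 59.5
```

```bash
python3 -c "
from h import *
st();side('s2',270,190,120,90,5)"
```

```text
t 3.33 tcp [0.521  0.2287 0.1512] yaw 169.58 tilt [ 0.003  0.001 -1.   ] F [-0.2 -1.2  6.8] T [-0.02  0.09  0.02] w 0.0233 gf 59.5 q [ 0.41  0.42  0.04  1.19 -0.    0.6 ]
```

View pics/s2.png

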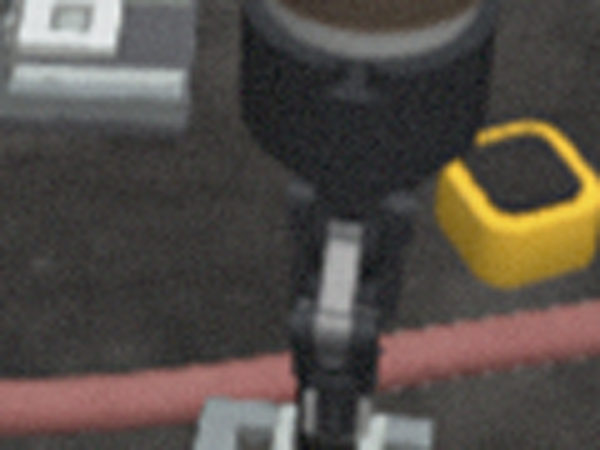

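{"op": "move_arm", "data": {
  "moves": [
    [[0,0,0.04,0,0],[0,0,0.08,0,0],[0,0,0.115,0,0],[0,0,0.115,0,0]]
  ]
}}

```text
clock: 3.88
eef_pos: [0.5215, 0.229, 0.2675]
tool_rot: [0.091, 0.996, 0.002, 0.003]
ft_force: [-0.1, -0.1, -1.6]
grip_width: 0.0235
grasp_force: 59.4
```

```bash
python3 -c "
from h import *
st();print(onz('side',212,340,0),onz('top',195,192,.0),onz('top',187,178,.148))"
```

```text
t 3.88 tcp [0.5215 0.229  0.2675] yaw 169.58 tilt [ 0.006  0.003 -1.   ] F [-0.1 -0.1 -1.6] T [-0.   -0.02  0.07] w 0.0235 gf 59.4 q [0.41 0.37 0.27 1.47 0.   0.6 ]
[0.74789779 0.26680486 0.        ] [0.74327282 0.26534642 0.        ] [0.73135076 0.25396661 0.148     ]
```

{"op": "move_arm", "data": {
  "moves": [
    [[0.047,-0.0085,0,0,0],[0.0936,-0.0165,0,0,0],[0.0936,-0.0165,-0.02,0,0],[0.0936,-0.0165,-0.043,0,0],[0.0936,-0.0165,-0.043,0,0]]
  ]
}}

```text
clock: 4.5
eef_pos: [0.6114, 0.2109, 0.2166]
tool_rot: [0.091, 0.996, -0.002, -0.004]
ft_force: [-0.7, -0.1, -2.5]
grip_width: 0.0231
grasp_force: 59.1
```

{"op": "move_arm", "data": {
  "moves": [
    [[-0.015,0.0026,0,0,0],[-0.024,0.0042,0,0,0],[-0.03,0.0053,0,0,0],[-0.036,0.0063,0,0,0],[-0.036,0.0063,0,0,0]]
  ]
}}

```text
clock: 5.12
eef_pos: [0.578, 0.2182, 0.2223]
tool_rot: [0.091, 0.996, 0.0, 0.001]
ft_force: [3.0, -0.2, -0.1]
grip_width: 0.0232
grasp_force: 59.7
```

```bash
python3 -c "
from h import *
st()"
```

```text
t 5.12 tcp [0.578  0.2182 0.2223] yaw 169.59 tilt [ 0.002  0.    -1.   ] F [ 3.  -0.2 -0.1] T [-0.13 -1.   -0.  ] w 0.0232 gf 59.7 q [ 0.36  0.48  0.33  1.42 -0.    0.54]
```

{"op": "move_arm", "data": {
  "moves": [
    [[-0.01,0.0018,0,0,0],[-0.02,0.0035,0,0,0],[-0.03,0.0053,0,0,0],[-0.035,0.006,0,0,0],[-0.035,0.006,0,0,0]]
  ]
}}

```text
clock: 5.75
eef_pos: [0.542, 0.2243, 0.2217]
tool_rot: [0.091, 0.996, 0.0, -0.0]
ft_force: [2.1, -0.5, -0.8]
grip_width: 0.0233
grasp_force: 61.4
```

```bash
python3 -c "
from h import *
st()
side('s3',250,150,130,130,6)
c=cv2.imread('pics/s3.png');cv2.imwrite('pics/s3.png',c[:600])
c=vision.camera('side')"
```

```text
t 5.75 tcp [0.542  0.2243 0.2217] yaw 169.61 tilt [-0.  0. -1.] F [ 2.1 -0.5 -0.8] T [-0.12 -0.74  0.06] w 0.0233 gf 61.4 q [0.39 0.42 0.23 1.38 0.   0.57]
```

View pics/s3_full.png

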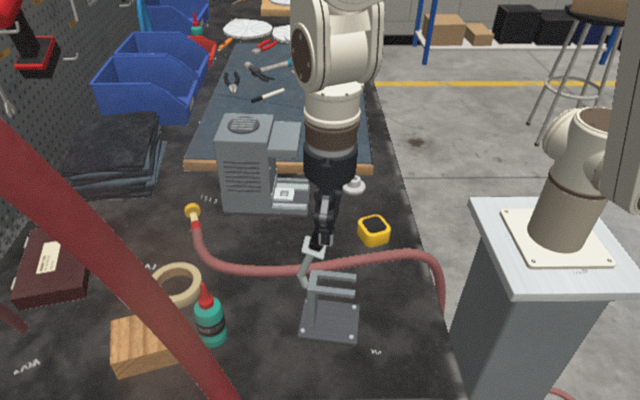

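{"op": "move_arm", "data": {
  "moves": [
    [[-0.005,0.0009,0,0,0],[-0.01,0.0018,0,0,0],[-0.015,0.0026,0,0,0]]
  ]
}}

```text
clock: 6.22
eef_pos: [0.5274, 0.2266, 0.2212]
tool_rot: [0.091, 0.996, -0.0, 0.0]
ft_force: [5.2, -0.3, -3.8]
grip_width: 0.0235
grasp_force: 61.5
```

{"op": "move_arm", "data": {
  "moves": [
    [[-0.005,0.0009,0,0,0],[-0.01,0.0018,0,0,0]]
  ]
}}

```text
clock: 6.48
eef_pos: [0.5173, 0.2285, 0.2212]
tool_rot: [0.091, 0.996, -0.0, 0.0]
ft_force: [3.3, -1.2, -2.7]
grip_width: 0.0232
grasp_force: 61.6
```

```bash
python3 -c "
from h import *
st()
side('s4',250,190,130,100,6)"
```

```text
t 6.47 tcp [0.5173 0.2285 0.2212] yaw 169.58 tilt [ 0. -0. -1.] F [ 3.3 -1.2 -2.7] T [-0.21 -1.32 -0.06] w 0.0232 gf 61.6 q [ 0.42  0.38  0.17  1.36 -0.    0.6 ]
```

View pics/s4.png

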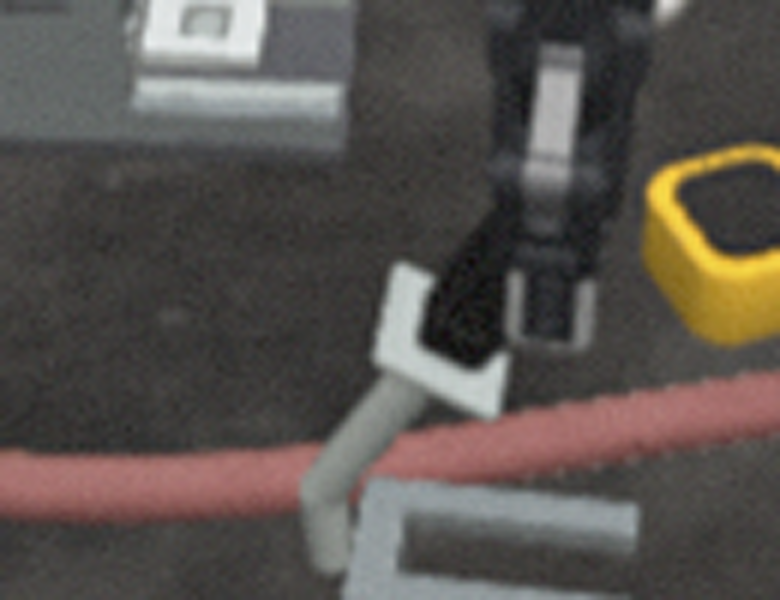

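{"op": "move_arm", "data": {
  "moves": [
    [[-0.007,0.0012,0,0,0],[-0.014,0.0025,0,0,0],[-0.014,0.0025,0,0,0],[-0.005,0,0.02,0,0],[-0.005,0,0.055,0,0]]
  ]
}}

```text
clock: 7.15
eef_pos: [0.51, 0.2282, 0.2747]
tool_rot: [0.091, 0.996, -0.001, -0.004]
ft_force: [0.1, -0.2, -1.7]
grip_width: 0.0231
grasp_force: 62.0
```

{"op": "move_arm", "data": {
  "moves": [
    [[0.002,-0.055,0,1,0],[0.004,-0.11,0,2,0],[0.006,-0.165,0,3,0],[0.008,-0.22,-0.01,5,0],[0.01,-0.275,-0.03,7,0]]
  ]
}}

```text
clock: 7.78
eef_pos: [0.5215, -0.047, 0.2465]
tool_rot: [0.029, 1.0, 0.001, -0.001]
ft_force: [1.6, 0.7, -1.6]
grip_width: 0.0233
grasp_force: 62.0
```

{"op": "move_arm", "data": {
  "moves": [
    [[0.001,-0.05,-0.03,0,0],[0.001,-0.078,-0.05,0,0],[0.001,-0.078,-0.05,0,0]]
  ]
}}

```text
clock: 8.15
eef_pos: [0.5206, -0.125, 0.1937]
tool_rot: [0.032, 0.999, 0.002, -0.004]
ft_force: [0.2, 0.3, -2.1]
grip_width: 0.0235
grasp_force: 62.0
```

```bash
python3 -c "
from h import *
st()
wcam('w5')
side('s5',230,130,100,100,4)
a=cv2.imread('pics/s5.png');w=cv2.imread('pics/w5.png');t=vision.camera('top')['color'][:,:,::-1].copy();cv2.imwrite('pics/t5.png',t)
cv2.imwrite('pics/m5.png',np.hstack([a,crop(w,260,200,100,100,4)]))"
```

```text
t 8.15 tcp [ 0.5206 -0.125   0.1937] yaw 176.39 tilt [-0.008  0.004 -1.   ] F [ 0.2  0.3 -2.1] T [ 0.04  0.07 -0.05] w 0.0235 gf 62.0 q [-0.24  0.34  0.04  1.28  0.   -0.17]
w5 (310.4757, 326.1945, 203.5946, [0.4478, -0.1209, 0.3365], [-0.10167, -0.09798, 0.6774, 0.72193])
```

View pics/m5.png

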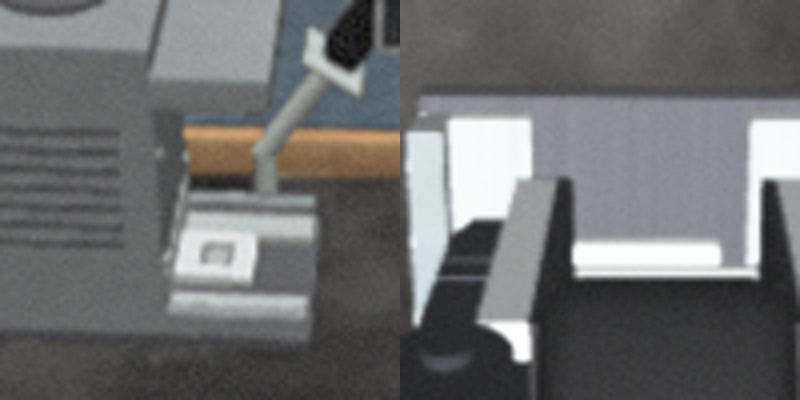

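```bash
cat >> h.py <<'E'
CAM["w5"]=(310.4757, 326.1945, 203.5946, [0.4478, -0.1209, 0.3365], [-0.10167, -0.09798, 0.6774, 0.72193])
E
python3 - <<'E'
from h import *
a=onz("w5",303.75,260.5,.03);b=onz("w5",340,260.5,.03);print("tongue",a,b,(a+b)/2,np.linalg.norm(a-b))
a=onz("w5",292.5,229.5,.022);b=onz("w5",347.5,230.5,.022);print("rails",a,b,(a+b)/2,np.linalg.norm(a-b))
a=onz("w5",265,224.2,.016);b=onz("w5",360,224.2,.016);print("apron",a,b, np.degrees(np.arctan2((b-a)[0],(b-a)[1])))
for z in (.075,.08,.085,.09): print("tip",onz("side",296.3,178.7,z))
for y in (-.120,-.13):
    e,d=ray("side",296.3,178.7); print(e+d*(y-e[1])/d[1])
    e,d=ray("side",296,167.5); print("bend",e+d*(y-e[1])/d[1])
print("hole side now",onz("side",230+217/4,130+252/4,.03), "tongue front",onz("side",230+256/4,130+233/4,.03),onz("side",230+254/4,130+283/4,.03))
E
```

```text
tongue [ 0.59959776 -0.15376505  0.03      ] [ 0.60215336 -0.11447914  0.03      ] [ 0.60087556 -0.13412209  0.03      ] 0.039368949696870034
rails [ 0.56602821 -0.16368561  0.022     ] [ 0.57101702 -0.10439764  0.022     ] [ 0.56852262 -0.13404162  0.022     ] 0.059497497531517465
apron [ 0.56016885 -0.19397404  0.016     ] [ 0.56687459 -0.09007318  0.016     ] 3.6927391883329146
tip [ 0.59421132 -0.13066647  0.075     ]
tip [ 0.59410449 -0.12384201  0.08      ]
tip [ 0.59399766 -0.11701755  0.085     ]
tip [ 0.59389082 -0.11019309  0.09      ]
[ 0.59404434 -0.12        0.08281488]
bend [ 0.59431454 -0.12        0.1153151 ]
[ 0.59420089 -0.13        0.0754883 ]
bend [ 0.59447419 -0.13        0.1083614 ]
hole side now [ 0.62474897 -0.132345    0.03      ] tongue front [ 0.60072365 -0.15151427  0.03      ] [ 0.60144846 -0.10153157  0.03      ]
```

{"op": "move_arm", "data": {
  "moves": [
    [[0.015,-0.004,0,0,0],[0.031,-0.0068,0,0,0],[0.031,-0.0068,-0.02,0,0],[0.031,-0.0068,-0.04,0,0],[0.031,-0.0068,-0.04,0,0]]
  ]
}}

```text
clock: 8.93
eef_pos: [0.5537, -0.1294, 0.1557]
tool_rot: [0.029, 1.0, 0.001, -0.001]
ft_force: [0.3, -0.2, -0.7]
grip_width: 0.0234
grasp_force: 62.2
```

```bash
python3 -c "
from h import *
st()
side('s6',240,120,100,75,8)"
```

```text
t 8.93 tcp [ 0.5537 -0.1294  0.1557] yaw 176.71 tilt [-0.003  0.001 -1.   ] F [ 0.3 -0.2 -0.7] T [ 0.01 -0.02 -0.02] w 0.0234 gf 62.2 q [-0.23  0.42  0.06  1.21  0.   -0.17]
```

View pics/s6.png

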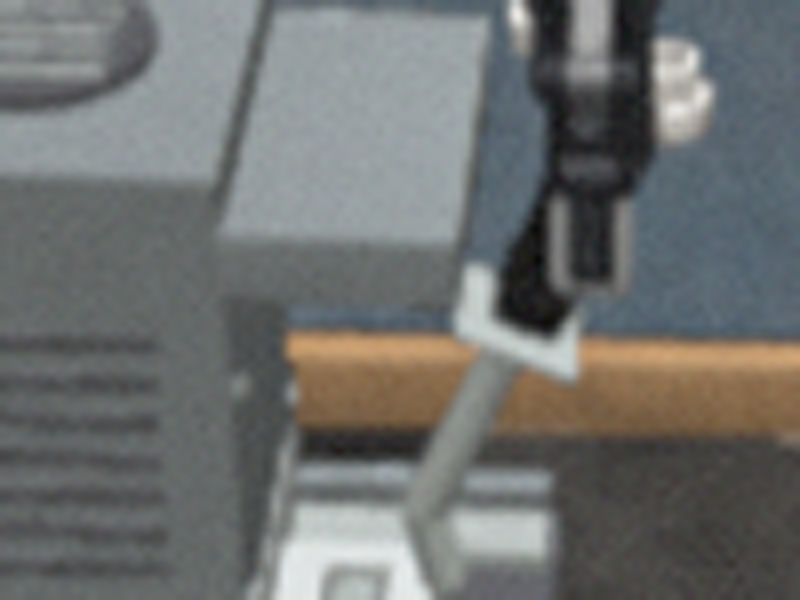

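{"op": "move_arm", "data": {
  "moves": [
    [[-0.02,0.0012,0,0,0],[-0.05,0.003,0,0,0],[-0.08,0.005,0.0,0,0],[-0.08,0.005,0.05,0,0],[-0.08,0.005,0.11,0,0]]
  ]
}}

```text
clock: 9.6
eef_pos: [0.4733, -0.1254, 0.2679]
tool_rot: [0.029, 1.0, 0.0, -0.001]
ft_force: [2.0, -0.5, -1.2]
grip_width: 0.0236
grasp_force: 62.1
```

{"op": "move_arm", "data": {
  "moves": [
    [[0.02,0.06,0.01,-1,0],[0.04,0.12,0.02,-2,0],[0.06,0.18,0.02,-4,0],[0.075,0.24,0.02,-5,0],[0.09,0.3,0.02,-7,0]]
  ]
}}

```text
clock: 10.22
eef_pos: [0.5644, 0.1741, 0.2886]
tool_rot: [0.091, 0.996, 0.001, 0.002]
ft_force: [0.5, 0.1, -1.5]
grip_width: 0.0233
grasp_force: 62.3
```

```bash
python3 -c "
from h import *
st()"
```

```text
t 10.22 tcp [0.5644 0.1741 0.2886] yaw 169.57 tilt [ 0.003  0.001 -1.   ] F [ 0.5  0.1 -1.5] T [-0.07 -0.09  0.02] w 0.0233 gf 62.3 q [0.3  0.41 0.39 1.55 0.   0.48]
```

{"op": "move_arm", "data": {
  "moves": [
    [[0.012,0.046,0,0,0],[0.012,0.046,-0.03,0,0],[0.012,0.046,-0.067,0,0],[0.012,0.046,-0.067,0,0]]
  ]
}}

```text
clock: 10.72
eef_pos: [0.5738, 0.2175, 0.2174]
tool_rot: [0.09, 0.996, -0.001, -0.003]
ft_force: [0.1, -0.6, -1.1]
grip_width: 0.0234
grasp_force: 62.0
```

{"op": "move_arm", "data": {
  "moves": [
    [[-0.02,0.0035,0,0,0],[-0.035,0.006,0,0,0],[-0.045,0.008,0,0,0],[-0.055,0.01,0,0,0],[-0.063,0.011,0,0,0]]
  ]
}}

```text
clock: 11.35
eef_pos: [0.5147, 0.2285, 0.2206]
tool_rot: [0.091, 0.996, 0.0, 0.003]
ft_force: [5.5, -0.5, -4.2]
grip_width: 0.0231
grasp_force: 61.6
```

{"op": "move_arm", "data": {
  "moves": [
    [[-0.005,0.001,0,0,0],[-0.011,0.002,0,0,0],[-0.011,0.002,0,0,0]]
  ]
}}

```text
clock: 11.72
eef_pos: [0.5029, 0.2302, 0.2203]
tool_rot: [0.091, 0.996, 0.0, 0.001]
ft_force: [4.1, -1.0, -0.9]
grip_width: 0.0233
grasp_force: 61.9
```

```bash
python3 -c "
from h import *
st()"
```

```text
t 11.72 tcp [0.5029 0.2302 0.2203] yaw 169.56 tilt [ 0.003  0.    -1.   ] F [ 4.1 -1.  -0.9] T [-0.4  -1.26 -0.03] w 0.0233 gf 61.9 q [ 0.43  0.35  0.12  1.34 -0.    0.61]
```

{"op": "move_arm", "data": {
  "moves": [
    [[0.008,0,0.02,0,0],[0.008,0,0.055,0,0],[0.008,-0.06,0.055,2,0],[0.007,-0.12,0.055,4,0],[0.006,-0.18,0.055,7,0]]
  ]
}}

```text
clock: 12.35
eef_pos: [0.5065, 0.0495, 0.2742]
tool_rot: [0.028, 1.0, 0.001, -0.001]
ft_force: [0.9, -0.1, -1.5]
grip_width: 0.0234
grasp_force: 61.9
```

{"op": "move_arm", "data": {
  "moves": [
    [[-0.002,-0.06,0,0,0],[-0.004,-0.12,0,0,0],[-0.007,-0.179,-0.03,0,0],[-0.007,-0.179,-0.07,0,0],[-0.007,-0.179,-0.1,0,0]]
  ]
}}

```text
clock: 12.98
eef_pos: [0.499, -0.1289, 0.1724]
tool_rot: [0.031, 1.0, 0.001, -0.002]
ft_force: [-0.1, 0.1, -1.0]
grip_width: 0.0233
grasp_force: 61.8
```

```bash
python3 -c "
from h import *
st()
side('s7',240,120,100,75,8);wcam('w7')"
```

```text
t 12.97 tcp [ 0.499  -0.1289  0.1724] yaw 176.44 tilt [-0.004  0.003 -1.   ] F [-0.1  0.1 -1. ] T [ 0.03  0.02 -0.04] w 0.0233 gf 61.8 q [-0.25  0.31 -0.06  1.21  0.   -0.19]
w7 (310.4757, 326.1945, 203.5946, [0.4244, -0.124, 0.3115], [-0.10031, -0.09731, 0.67817, 0.7215])
```

View pics/s7.png

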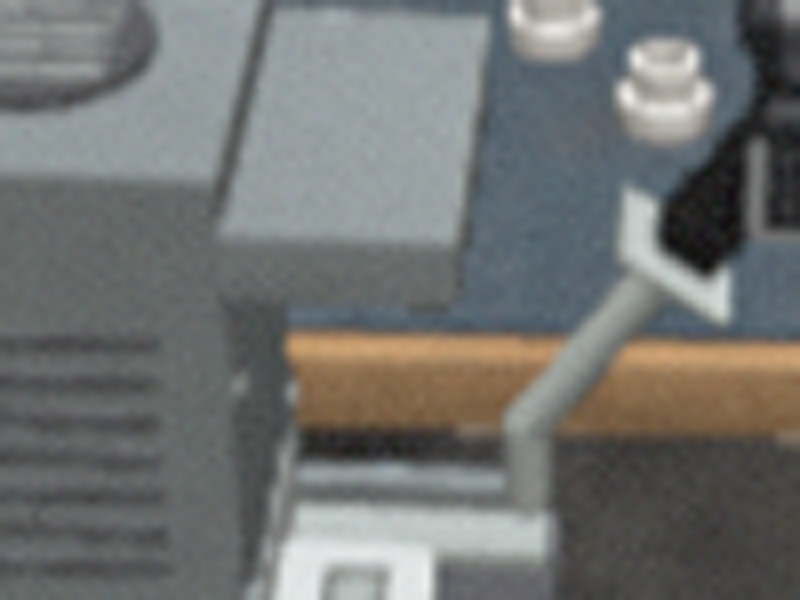

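Run:
```python
from h import *
for n,u,v in(("tip",305.9,184.0),("bend",240+523/8,120+412/8)):
  for y in(-.130,-.134):
    e,d=ray("side",u,v); print(n,e+d*(y-e[1])/d[1])
print(onz("side",240+357/8,120+583/8,.03))
```

```text
tip [ 0.57098716 -0.13        0.05931636]
tip [ 0.57094445 -0.134       0.05631235]
bend [ 0.57224966 -0.13        0.09662763]
bend [ 0.57221268 -0.134       0.09379291]
[ 0.62383082 -0.13284     0.03      ]
```

{"op": "move_arm", "data": {
  "moves": [
    [[0,0,-0.02,0,0],[0,0,-0.02,0,0],[0.02,-0.001,-0.02,0,0],[0.04,-0.002,-0.02,0,0],[0.0535,-0.003,-0.02,0,0]]
  ]
}}

```text
clock: 13.7
eef_pos: [0.556, -0.1313, 0.1564]
tool_rot: [0.029, 1.0, 0.0, 0.001]
ft_force: [-0.3, 0.9, -0.5]
grip_width: 0.0238
grasp_force: 61.8
```

{"op": "move_arm", "data": {
  "moves": [
    [[0,0,0,0,0],[0,0,0,0,0]]
  ]
}}

```text
clock: 13.95
eef_pos: [0.5541, -0.1314, 0.1551]
tool_rot: [0.03, 1.0, 0.0, -0.0]
ft_force: [0.5, -0.4, -0.8]
grip_width: 0.0234
grasp_force: 61.8
```

```bash
python3 -c "
from h import *
st()
c=vision.camera('side')['color'].astype(int)
g=c.sum(2)//3
for v in range(180,204): print(v,g[v,272:304].tolist())"
```

```text
t 13.95 tcp [ 0.5541 -0.1314  0.1551] yaw 176.6 tilt [-0.  0. -1.] F [ 0.5 -0.4 -0.8] T [0.03 0.07 0.  ] w 0.0234 gf 61.8 q [-0.23  0.42  0.06  1.21  0.   -0.17]
180 [75, 82, 111, 132, 121, 118, 125, 123, 119, 123, 131, 122, 118, 117, 124, 130, 131, 131, 136, 137, 138, 141, 139, 142, 151, 153, 148, 152, 153, 154, 150, 154]
181 [78, 97, 133, 129, 111, 109, 104, 101, 103, 122, 130, 130, 124, 108, 106, 102, 108, 106, 110, 112, 111, 117, 112, 117, 123, 125, 124, 125, 124, 124, 128, 120]
182 [77, 98, 149, 126, 114, 128, 124, 118, 110, 116, 129, 132, 128, 114, 117, 110, 111, 116, 110, 113, 107, 106, 105, 108, 110, 105, 107, 107, 106, 103, 103, 103]
183 [75, 98, 144, 122, 127, 170, 180, 167, 133, 124, 130, 131, 129, 132, 151, 153, 157, 157, 153, 154, 149, 148, 141, 141, 142, 141, 140, 130, 129, 134, 126, 127]
184 [73, 99, 140, 125, 139, 187, 201, 188, 139, 123, 128, 132, 126, 136, 179, 190, 189, 190, 190, 188, 191, 183, 182, 182, 183, 182, 179, 172, 175, 176, 177, 174]
185 [81, 107, 129, 120, 145, 185, 201, 191, 141, 120, 125, 131, 127, 137, 186, 198, 199, 200, 194, 195, 193, 196, 195, 197,
[... 2270 characters left out ...]
90, 127, 96, 95, 99, 101, 100, 101, 103, 103, 103, 100]
200 [109, 130, 142, 138, 141, 148, 153, 149, 146, 147, 149, 149, 151, 151, 153, 149, 156, 156, 157, 160, 156, 111, 94, 95, 101, 99, 102, 99, 97, 100, 101, 101]
201 [113, 113, 116, 117, 118, 116, 116, 119, 121, 120, 119, 125, 121, 126, 121, 124, 122, 122, 122, 121, 120, 99, 98, 96, 98, 98, 101, 98, 98, 101, 98, 98]
202 [116, 128, 128, 125, 127, 130, 119, 115, 118, 112, 115, 121, 115, 115, 115, 112, 113, 108, 105, 105, 106, 106, 105, 103, 102, 102, 101, 103, 100, 101, 105, 99]
203 [119, 163, 177, 175, 178, 172, 174, 171, 168, 174, 174, 168, 156, 154, 157, 153, 152, 153, 141, 141, 142, 140, 142, 143, 137, 130, 129, 129, 132, 127, 128, 119]
```

Run:
```python
from h import *
e,d=ray("side",282.7,188.5)
for y in(-.134,-.138): print(e+d*(y-e[1])/d[1])
print(onz("side",283.85,192.7,.03),onz("side",272+21.9,193,.03))
print(proj("side",[[.625,-.136,.03],[.627,-.136,.04]]))
```

```text
[ 0.62822772 -0.134       0.04283641]
[ 0.62844374 -0.138       0.03977154]
[ 0.62577507 -0.13356515  0.03      ] [ 0.60078141 -0.1321105   0.03      ]
[[284.18800784 192.09601658]
 [283.25695103 188.91495276]]
```

{"op": "move_arm", "data": {
  "moves": [
    [[-0.003,0.001,0,0,0],[-0.003,0.001,-0.005,0,0],[-0.003,0.001,-0.009,0,0],[-0.003,0.001,-0.013,0,0],[-0.003,0.001,-0.013,0,0]]
  ]
}}

```text
clock: 14.62
eef_pos: [0.551, -0.1306, 0.1406]
tool_rot: [0.03, 1.0, 0.0, -0.001]
ft_force: [0.3, 1.0, -2.3]
grip_width: 0.0235
grasp_force: 61.8
```

```bash
python3 -c "
from h import *
st()"
```

```text
t 14.62 tcp [ 0.551  -0.1306  0.1406] yaw 176.58 tilt [-0.001  0.    -1.   ] F [ 0.3  1.  -2.3] T [-0.04  0.02 -0.02] w 0.0235 gf 61.8 q [-0.23  0.42  0.03  1.17  0.   -0.17]
```

{"op": "move_arm", "data": {
  "moves": [
    [[0,0,-0.002,0,0],[0,0,-0.004,0,0],[0,0,-0.004,0,0]]
  ]
}}

```text
clock: 15.0
eef_pos: [0.5516, -0.1307, 0.1374]
tool_rot: [0.03, 1.0, -0.0, 0.0]
ft_force: [0.2, -0.3, -0.2]
grip_width: 0.0232
grasp_force: 61.8
```

{"op": "move_arm", "data": {
  "moves": [
    [[0,0,-0.002,0,0],[0,0,-0.002,0,0],[0,0,-0.002,0,0]]
  ]
}}

```text
clock: 15.38
eef_pos: [0.5516, -0.1307, 0.1355]
tool_rot: [0.03, 1.0, -0.0, 0.0]
ft_force: [-0.2, -0.2, 0.1]
grip_width: 0.0234
grasp_force: 61.9
```

```bash
python3 -c "
from h import *
st()"
```

```text
t 15.38 tcp [ 0.5516 -0.1307  0.1355] yaw 176.58 tilt [ 0. -0. -1.] F [-0.2 -0.2  0.1] T [-0.02 -0.01 -0.02] w 0.0234 gf 61.9 q [-0.23  0.43  0.02  1.16 -0.   -0.17]
```

{"op": "move_arm", "data": {
  "moves": [
    [[0,0,-0.002,0,0],[0,0,-0.004,0,0],[0,0,-0.005,0,0],[0,0,-0.005,0,0]]
  ]
}}

```text
clock: 15.88
eef_pos: [0.5515, -0.1307, 0.1304]
tool_rot: [0.03, 1.0, -0.0, 0.0]
ft_force: [-0.5, -1.3, 1.4]
grip_width: 0.0231
grasp_force: 62.0
```

```bash
python3 -c "
from h import *
st()"
```

```text
t 15.88 tcp [ 0.5515 -0.1307  0.1304] yaw 176.58 tilt [ 0. -0. -1.] F [-0.5 -1.3  1.4] T [-0.04  0.03 -0.  ] w 0.0231 gf 62.0 q [-0.23  0.43  0.01  1.15 -0.   -0.17]
```

{"op": "move_arm", "data": {
  "moves": [
    [[0,0,-0.0015,0,0],[-0.003,0.0002,-0.0015,0,0],[-0.006,0.0004,-0.0015,0,0],[-0.009,0.0006,-0.002,0,0]]
  ]
}}

```text
clock: 16.38
eef_pos: [0.5436, -0.1303, 0.129]
tool_rot: [0.03, 1.0, -0.0, 0.002]
ft_force: [3.1, -0.6, 0.5]
grip_width: 0.0234
grasp_force: 62.1
```

```bash
cat >> h.py <<'E'
def rows(v0,v1,u0,u1):
    g=vision.camera('side')['color'].astype(int).sum(2)//3
    for v in range(v0,v1): print(v,*g[v,u0:u1])
E
python3 -c "
from h import *
st();rows(184,198,276,312)"
```

```text
t 16.38 tcp [ 0.5436 -0.1303  0.129 ] yaw 176.59 tilt [ 0.003 -0.    -1.   ] F [ 3.1 -0.6  0.5] T [-0.09 -1.19 -0.03] w 0.0234 gf 62.1 q [-0.24  0.42 -0.02  1.13  0.   -0.18]
184 138 128 178 196 197 197 198 201 184 170 163 158 150 135 123 119 143 175 183 186 181 180 178 179 177 177 179 176 177 175 174 170 138 103 71 69
185 135 134 185 197 197 196 199 194 178 167 159 154 140 124 117 141 175 195 197 196 197 194 197 197 195 199 195 192 193 196 198 191 156 111 70 64
186 128 150 188 196 197 196 189 181 164 163 151 139 122 112 138 172 190 196 194 194 196 195 197 195 195 192 196 191 196 197 194 189 149 115 71 65
187 134 173 208 214 212 208 202 174 146 150 144 127 112 131 174 194 197 196 193 192 190 192 188 191 192 191 195 197 195 196 197 194 143 108 73 66
188 151 214 224 226 222 226 221 189 138 132 128 120 120 160 212 220 217 213 207 198 181 180 178 178 181 185 187 188 184 186 188 181 142 105 74 68
189 165 221 228 227 226 228 224 192 135 122 127 125 126 173 223 228 222 223 223 198 158 145 148 149 150 155 155 154 155 156 158 157 124 96 73 71
190 182 225 225 225 224 222 203 167 127 123 129 13
[... 398 characters left out ...]
 227 226 189 129 113 111 122 131 130 121 144 225 229 227 230 223 138 93 96 105 100 103 103 105 100 101 101 100 104 100 80 66 66
194 219 227 227 225 221 173 137 132 113 115 126 131 121 155 225 230 225 229 226 141 93 100 102 101 101 106 105 105 102 105 106 105 103 74 63 65
195 222 226 224 224 219 187 175 175 143 139 143 141 143 176 223 229 227 231 231 146 95 98 101 105 102 106 99 103 102 105 103 104 94 69 61 66
196 226 227 226 226 225 219 222 218 209 211 196 186 194 216 227 227 226 230 217 134 97 103 103 103 101 104 105 104 103 100 105 104 101 62 59 64
197 228 227 225 226 227 228 228 228 228 229 223 225 225 226 229 229 228 231 208 135 100 101 100 102 101 101 101 105 100 103 101 106 97 71 61 65
```

{"op": "move_arm", "data": {
  "moves": [
    [[0.001,0,-0.002,0,0],[0.001,0,-0.004,0,0],[0.001,0,-0.004,0,0]]
  ]
}}

```text
clock: 16.8
eef_pos: [0.5428, -0.1302, 0.1251]
tool_rot: [0.03, 1.0, -0.0, -0.0]
ft_force: [-1.5, -0.8, 8.9]
grip_width: 0.023
grasp_force: 63.3
```

```bash
python3 -c "
from h import *
st()"
```

```text
t 16.8 tcp [ 0.5428 -0.1302  0.1251] yaw 176.57 tilt [-0.001 -0.    -1.   ] F [-1.5 -0.8  8.9] T [-0.01 -0.17  0.02] w 0.023 gf 63.3 q [-0.24  0.42 -0.02  1.13 -0.   -0.18]
```

{"op": "move_arm", "data": {
  "moves": [
    [[0,0,0.0015,0,0],[-0.003,0.0002,0.0015,0,0],[-0.006,0.0004,0.001,0,0],[-0.009,0.0006,0.0005,0,0]]
  ]
}}

```text
clock: 17.3
eef_pos: [0.5336, -0.1292, 0.1242]
tool_rot: [0.03, 1.0, 0.0, -0.001]
ft_force: [3.1, -0.2, 0.5]
grip_width: 0.0236
grasp_force: 62.0
```

```bash
python3 -c "
from h import *
st();rows(187,198,276,312)"
```

```text
t 17.3 tcp [ 0.5336 -0.1292  0.1242] yaw 176.59 tilt [-0.002  0.001 -1.   ] F [ 3.1 -0.2  0.5] T [-0.08 -1.23 -0.01] w 0.0236 gf 62.0 q [-0.24  0.41 -0.05  1.12  0.   -0.18]
187 223 225 208 143 157 198 205 203 206 203 202 185 171 164 156 143 126 113 139 169 189 197 192 191 192 196 192 195 195 197 194 187 147 113 77 64
188 223 224 198 151 191 223 223 221 222 220 219 181 161 151 147 129 116 139 184 208 209 203 197 179 178 188 187 186 185 186 188 183 138 103 75 67
189 225 222 182 149 214 227 227 226 227 229 223 176 141 137 134 116 120 167 222 226 223 223 212 162 146 149 153 159 153 156 156 154 126 99 75 67
190 226 222 166 154 216 226 225 224 226 218 199 153 120 132 128 120 123 177 226 228 227 230 225 147 115 124 125 125 126 129 129 128 110 92 73 74
191 226 220 162 159 221 226 225 225 223 196 163 131 114 124 131 124 122 172 226 228 225 229 228 142 101 106 106 108 105 107 111 113 98 84 71 64
192 228 221 155 169 222 228 225 227 222 173 138 117 116 125 130 123 133 184 228 228 226 229 225 142 97 97 100 98 101 103 107 102 100 82 71 63
193 224 207 151 185 223 226 226 227 222 164 122 104 115 126 131 127 136 195 226 227 226 228 216 136 95 102 103 101 102 102 102 106 101 79 67 67
194 225 193 150 198 225 225 224 224 212 168 142 110 113 123 126 122 140 213 229 228 227 226 193 128 95 102 105 97 105 102 105 104 98 75 64 68
195 221 178 151 210 226 226 223 223 210 187 176 144 132 140 139 133 156 222 228 226 229 225 175 116 99 101 103 100 105 101 103 104 98 71 61 61
196 223 164 156 219 229 228 226 226 223 216 208 200 193 193 192 187 197 223 229 227 226 226 163 110 97 101 104 101 102 101 103 107 98 63 57 63
197 219 154 157 223 231 228 227 227 227 226 227 222 223 224 221 222 223 228 228 228 229 227 151 99 98 103 106 102 106 100 108 103 105 72 61 64
```

{"op": "move_arm", "data": {
  "moves": [
    [[-0.007,0.0004,0.001,0,0],[-0.015,0.0009,0.001,0,0],[-0.023,0.0014,0.001,0,0],[-0.031,0.002,0.001,0,0],[-0.039,0.0025,0.001,0,0]]
  ]
}}

```text
clock: 17.98
eef_pos: [0.4946, -0.1269, 0.1257]
tool_rot: [0.03, 1.0, 0.0, -0.0]
ft_force: [2.9, -0.2, -1.8]
grip_width: 0.0236
grasp_force: 61.8
```

```bash
python3 -c "
from h import *
st();rows(188,197,284,330)"
```

```text
t 17.98 tcp [ 0.4946 -0.1269  0.1257] yaw 176.58 tilt [-0.001  0.    -1.   ] F [ 2.9 -0.2 -1.8] T [-0.02 -0.45  0.01] w 0.0236 gf 61.8 q [-0.25  0.33 -0.15  1.08 -0.   -0.19]
188 222 221 222 219 220 221 221 219 223 224 204 164 204 219 220 219 221 221 217 183 159 157 147 131 121 124 140 140 140 133 126 82 71 71 76 71 71 68 65 61 68 63 58 60 60 63
189 222 221 220 221 221 222 220 220 222 222 197 173 219 227 226 226 227 227 225 180 142 148 131 123 120 158 204 208 208 212 186 114 69 63 76 73 71 74 72 71 64 66 63 66 64 61
190 224 221 220 225 223 223 221 221 222 221 194 175 218 226 225 226 222 216 202 157 125 131 127 119 130 181 226 229 228 231 206 127 66 72 69 71 69 71 68 67 68 61 62 66 66 63
191 227 225 225 223 225 223 224 226 223 222 189 186 220 226 224 224 221 187 167 136 121 124 128 124 135 199 228 230 227 226 198 113 68 70 71 71 74 74 76 72 70 71 64 69 72 62
192 227 228 225 225 227 226 226 226 227 220 181 191 221 224 225 225 222 169 144 122 116 127 130 125 143 212 227 224 227 225 189 109 68 73 73 73 76 72 71 73 65 68 66 70 67 62
193 227 225 226 227 225 225 225 226 226 220 178 195 223 227 225 229 220 149 117 112 115 126 130 124 151 219 230 226 226 227 183 99 62 66 75 74 76 72 70 73 71 67 69 63 71 67
194 226 226 226 225 224 226 227 225 226 219 171 196 222 225 225 225 210 135 96 98 116 123 127 121 147 223 228 226 229 226 170 94 67 67 69 73 75 71 72 70 69 72 67 74 68 65
195 222 223 223 224 223 223 225 225 225 217 167 204 224 224 226 224 206 145 113 110 124 133 131 126 154 220 227 224 229 226 163 89 61 68 69 69 73 73 75 74 74 77 68 78 71 66
196 221 221 223 221 220 223 223 224 225 214 169 215 227 227 225 225 219 190 178 162 168 174 172 174 180 222 227 228 229 228 157 84 64 70 71 74 70 75 77 77 83 73 75 74 71 72
```

{"op": "move_arm", "data": {
  "moves": [
    [[-0.006,0.0004,0,0,0],[-0.012,0.0008,0,0,0],[-0.015,0.0009,0,0,0],[-0.017,0.0011,0,0,0]]
  ]
}}

```text
clock: 18.52
eef_pos: [0.4785, -0.1259, 0.1259]
tool_rot: [0.03, 1.0, -0.0, 0.0]
ft_force: [1.2, -0.5, -3.0]
grip_width: 0.0234
grasp_force: 61.8
```

```bash
python3 -c "
from h import *
st();rows(192,195,284,330)"
```

```text
t 18.52 tcp [ 0.4785 -0.1259  0.1259] yaw 176.58 tilt [ 0. -0. -1.] F [ 1.2 -0.5 -3. ] T [-0.03 -0.49 -0.02] w 0.0234 gf 61.8 q [-0.26  0.3  -0.2   1.07 -0.   -0.2 ]
192 176 172 163 171 221 228 227 225 226 225 226 225 225 224 227 225 215 183 217 227 225 224 224 198 163 146 116 121 130 127 123 153 223 229 226 229 224 130 63 66 72 65 68 68 64 69
193 184 184 179 182 223 228 225 225 225 223 226 226 227 225 224 227 217 185 217 226 225 225 224 181 135 118 113 120 129 127 125 150 226 228 225 229 228 133 68 68 66 70 68 66 66 63
194 185 183 177 183 221 225 226 224 226 226 223 225 225 225 226 225 216 184 215 226 225 228 226 172 113 92 103 118 128 127 119 151 224 229 227 229 228 136 67 74 71 67 69 70 67 70
```

{"op": "move_arm", "data": {
  "moves": [
    [[-0.001,0,0,0,0],[-0.002,0.0001,0,0,0],[-0.002,0.0001,0,0,0]]
  ]
}}

```text
clock: 18.95
eef_pos: [0.4765, -0.1258, 0.1259]
tool_rot: [0.03, 1.0, -0.0, 0.0]
ft_force: [1.9, 0.4, -1.8]
grip_width: 0.0237
grasp_force: 61.8
```

{"op": "move_arm", "data": {
  "moves": [
    [[-0.001,0,0,0,0],[-0.002,0.0001,0,0,0]]
  ]
}}

```text
clock: 19.2
eef_pos: [0.4745, -0.1257, 0.1258]
tool_rot: [0.03, 1.0, -0.0, 0.0]
ft_force: [1.5, 1.2, -1.1]
grip_width: 0.0232
grasp_force: 61.8
```

```bash
python3 -c "
from h import *
st();rows(192,195,304,330)"
```

```text
t 19.2 tcp [ 0.4745 -0.1257  0.1258] yaw 176.58 tilt [ 0. -0. -1.] F [ 1.5  1.2 -1.1] T [-0.07 -0.55  0.01] w 0.0232 gf 61.8 q [-0.26  0.3  -0.21  1.07  0.   -0.2 ]
192 219 224 225 223 219 172 144 128 113 119 129 124 135 185 225 225 226 228 188 108 66 64 66 69 65 65
193 221 224 223 227 224 155 118 107 112 126 130 125 134 191 225 226 227 228 185 110 68 67 65 67 68 66
194 222 225 226 227 221 134 74 89 114 125 128 124 146 208 227 226 227 226 182 106 66 62 67 66 69 66
```

{"op": "move_arm", "data": {
  "moves": [
    [[-0.001,0.0001,0,0,0],[-0.002,0.0001,0,0,0]]
  ]
}}

```text
clock: 19.5
eef_pos: [0.4732, -0.1257, 0.126]
tool_rot: [0.03, 1.0, -0.0, 0.001]
ft_force: [4.9, -0.8, -2.8]
grip_width: 0.0236
grasp_force: 61.7
```

```bash
python3 -c "
from h import *
st();rows(192,195,304,330)"
```

```text
t 19.5 tcp [ 0.4732 -0.1257  0.126 ] yaw 176.59 tilt [ 0.002 -0.    -1.   ] F [ 4.9 -0.8 -2.8] T [-0.02 -1.21 -0.03] w 0.0236 gf 61.7 q [-0.26  0.29 -0.21  1.06  0.   -0.2 ]
192 221 223 223 224 222 184 157 149 116 121 129 127 127 159 225 229 225 230 228 137 73 69 64 65 66 67
193 218 224 225 228 225 166 127 113 114 118 128 125 125 162 226 227 225 227 229 136 66 66 64 62 65 63
194 216 226 226 226 224 149 87 85 105 121 127 127 128 167 224 230 225 229 228 138 67 67 69 67 75 70
```

{"op": "move_arm", "data": {
  "moves": [
    [[-0.001,0.0001,0,0,0],[-0.002,0.0001,0,0,0]]
  ]
}}

```text
clock: 19.8
eef_pos: [0.4723, -0.1257, 0.1263]
tool_rot: [0.03, 1.0, -0.0, 0.002]
ft_force: [6.9, -0.8, -5.1]
grip_width: 0.0233
grasp_force: 61.6
```

```bash
python3 -c "
from h import *
st();rows(192,195,304,330)"
```

```text
t 19.8 tcp [ 0.4723 -0.1257  0.1263] yaw 176.59 tilt [ 0.004 -0.    -1.   ] F [ 6.9 -0.8 -5.1] T [-0.11 -2.02  0.  ] w 0.0233 gf 61.6 q [-0.26  0.29 -0.22  1.06  0.   -0.2 ]
192 218 226 224 226 222 182 155 142 119 119 126 129 125 155 225 229 226 229 229 142 68 66 63 65 67 68
193 215 226 226 226 224 165 121 118 111 122 127 130 124 162 225 228 224 228 229 137 70 65 69 70 69 66
194 216 223 225 226 224 151 85 81 104 124 125 129 125 167 224 228 226 229 227 139 64 63 71 63 70 64
```

{"op": "move_arm", "data": {
  "moves": [
    [[0.002,-0.0001,0,0,0],[0.004,-0.0003,0,0,0],[0.0045,-0.0003,0,0,0]]
  ]
}}

```text
clock: 20.23
eef_pos: [0.4741, -0.1257, 0.1256]
tool_rot: [0.03, 1.0, 0.0, -0.001]
ft_force: [0.8, -0.8, -1.2]
grip_width: 0.0236
grasp_force: 61.8
```

```bash
python3 -c "
from h import *
st();rows(185,197,304,330)"
```

```text
t 20.23 tcp [ 0.4741 -0.1257  0.1256] yaw 176.57 tilt [-0.002  0.    -1.   ] F [ 0.8 -0.8 -1.2] T [-0.07 -0.29  0.04] w 0.0236 gf 61.8 q [-0.26  0.3  -0.21  1.07 -0.   -0.2 ]
185 166 182 199 191 151 109 71 68 69 104 141 164 159 158 147 133 118 100 82 74 67 71 66 63 66 64
186 167 187 196 187 147 105 67 63 92 145 162 162 156 144 131 117 94 79 65 66 66 67 62 61 62 66
187 171 189 197 186 147 117 84 91 128 160 163 155 144 132 113 98 76 69 66 64 59 61 59 60 65 58
188 189 204 209 206 184 161 150 144 145 155 157 147 129 120 116 100 99 89 80 68 62 61 64 59 63 65
189 208 223 224 222 223 218 217 205 154 143 145 131 122 136 167 173 172 171 148 94 63 58 58 57 64 60
190 217 228 227 226 226 227 231 214 147 126 131 122 122 164 216 224 222 225 208 123 66 68 61 69 61 63
191 216 223 224 226 223 211 195 171 127 116 124 123 126 168 226 229 226 229 227 138 69 70 62 66 65 64
192 221 224 224 223 223 182 154 132 114 124 131 125 128 165 225 226 225 231 230 141 69 60 68 69 62 62
193 218 225 225 225 222 169 127 109 114 121 127 129 122 164 224 227 227 229 230 137 65 65 67 69 68 62
194 214 227 228 227 223 149 91 89 103 121 130 122 129 175 224 228 227 229 228 140 68 62 66 70 70 64
195 217 223 223 228 222 140 65 67 97 122 123 122 133 178 224 227 225 230 230 139 73 69 72 70 71 68
196 218 223 221 223 220 154 112 116 136 145 151 144 149 189 223 227 226 229 224 136 77 73 79 75 72 66
```

{"op": "move_arm", "data": {
  "moves": [
    [[0.0025,-0.0001,0,0,0],[0.0025,-0.0001,0.003,0,0],[0.0025,-0.0001,0.008,0,0],[0.0025,-0.0001,0.014,0,0],[0.0025,-0.0001,0.022,0,0]]
  ]
}}

```text
clock: 20.9
eef_pos: [0.4774, -0.1259, 0.1483]
tool_rot: [0.03, 1.0, 0.0, -0.0]
ft_force: [0.4, -0.2, -1.9]
grip_width: 0.0233
grasp_force: 61.8
```

```bash
python3 -c "
from h import *
st();rows(180,197,304,330)"
```

```text
t 20.9 tcp [ 0.4774 -0.1259  0.1483] yaw 176.58 tilt [-0.  0. -1.] F [ 0.4 -0.2 -1.9] T [-0.02  0.04 -0.01] w 0.0233 gf 61.8 q [-0.26  0.28 -0.16  1.13 -0.   -0.2 ]
180 165 151 154 152 127 82 88 147 163 160 150 140 122 107 90 71 67 64 66 68 69 67 65 70 72 66
181 152 121 125 127 103 76 85 145 161 153 139 122 107 87 67 65 63 66 65 69 66 73 62 65 68 67
182 141 102 99 96 87 67 80 119 141 138 126 114 91 77 69 64 64 66 70 66 71 69 71 67 63 67
183 140 123 121 118 100 77 77 108 127 133 125 115 94 72 68 69 75 69 71 68 68 74 67 65 69 66
184 156 165 173 167 138 98 81 107 123 130 128 119 88 76 73 70 75 71 68 75 65 67 62 66 64 64
185 171 185 197 192 152 107 80 107 125 130 132 123 90 74 74 76 70 69 67 70 69 64 63 60 61 62
186 167 186 196 187 149 105 83 110 124 131 130 120 88 73 71 69 68 64 69 64 65 63 66 65 58 58
187 172 188 195 185 147 113 90 106 124 128 128 119 91 70 71 67 62 65 65 59 64 63 66 59 61 65
188 187 208 212 205 187 161 121 113 123 132 128 123 128 127 105 99 96 93 87 65 67 59 61 61 64 67
189 209 223 224 221 220 208 159 122 126 127 128 142 193 203 182 177 176 171 145 91 67 62 62 65 62 64
190 218 226 226 226 227 226 176 130 126 132 126 152 214 230 224 219 224 225 206 128 66 66 70 60 60 62
191 217 225 225 226 226 211 164 129 123 124 127 143 188 212 227 227 226 231 232 138 68 71 66 69 66 67
192 218 224 225 226 224 185 155 136 130 128 123 139 160 194 226 227 228 229 230 138 68 63 68 67 68 69
193 216 225 226 226 225 167 125 119 118 111 121 129 139 189 225 228 227 230 228 138 67 61 62 68 66 69
194 217 226 225 227 222 151 91 83 84 83 88 93 109 179 225 227 227 229 229 140 68 69 68 71 69 65
195 219 224 224 228 221 137 68 57 54 59 58 57 92 177 226 225 227 229 223 135 72 72 71 71 72 71
196 218 223 226 227 217 149 107 109 114 110 113 105 127 182 225 228 225 226 208 126 77 73 76 74 75 69
```

{"op": "move_arm", "data": {
  "moves": [
    [[0,0,0.02,0,0],[0,0,0.06,0,0],[-0.01,0.01,0.105,0,0],[-0.025,0.06,0.105,-2,0],[-0.04,0.12,0.105,-4,0]]
  ]
}}

```text
clock: 21.58
eef_pos: [0.4377, -0.0054, 0.2539]
tool_rot: [0.067, 0.998, 0.0, 0.001]
ft_force: [1.6, 0.6, -2.0]
grip_width: 0.0232
grasp_force: 61.8
```

{"op": "move_arm", "data": {
  "moves": [
    [[-0.015,0.06,0,-1,0],[-0.03,0.12,0,-2,0],[-0.045,0.18,0,-3,0],[-0.055,0.23,0,-3,0],[-0.059,0.261,0,-3,0]]
  ]
}}

```text
clock: 22.2
eef_pos: [0.3775, 0.2574, 0.2533]
tool_rot: [0.089, 0.996, 0.0, 0.0]
ft_force: [0.2, 0.4, -1.3]
grip_width: 0.0234
grasp_force: 61.8
```

```bash
python3 -c "
from h import *
st()"
```

```text
t 22.2 tcp [0.3775 0.2574 0.2533] yaw 169.74 tilt [ 0.001  0.001 -1.   ] F [ 0.2  0.4 -1.3] T [-0.03  0.01 -0.08] w 0.0234 gf 61.8 q [ 0.6   0.15 -0.06  1.37  0.    0.78]
```

{"op": "move_arm", "data": {
  "moves": [
    [[0,-0.002,-0.05,0,0],[0,-0.002,-0.095,0,0],[0,-0.002,-0.095,0,0]]
  ]
}}

```text
clock: 22.58
eef_pos: [0.3756, 0.2514, 0.155]
tool_rot: [0.091, 0.996, -0.003, -0.003]
ft_force: [-0.5, 0.1, -0.7]
grip_width: 0.0236
grasp_force: 61.6
```

Run:
```python
from h import *
st()
o=vision.camera('side')['color'][:,:,::-1].copy(); cv2.imwrite('pics/s8_full.png',o)
p=proj("side",[[.521-.145*.98+ .0,.2287+.026,.175]])[0];print("grasp px",p)
g=cv2.cvtColor(o,cv2.COLOR_BGR2GRAY)
x0,y0=330,262
for v in range(y0,330,3): print(v,*g[v,330:400:2])
```

```text
t 22.57 tcp [0.3756 0.2514 0.155 ] yaw 169.6 tilt [-0.007 -0.005 -1.   ] F [-0.5  0.1 -0.7] T [0.03 0.05 0.04] w 0.0236 gf 61.6 q [ 0.59  0.2  -0.25  1.13  0.    0.77]
grasp px [426.34059132 268.45897809]
262 136 135 133 137 136 134 132 132 134 136 131 134 128 122 119 119 110 103 103 99 98 94 91 81 91 84 76 76 82 72 73 70 67 71 65
265 133 130 131 127 125 120 118 112 111 104 100 95 94 85 79 86 84 76 84 84 83 82 88 83 75 72 67 66 61 66 68 66 68 69 62
268 106 102 97 93 90 85 93 82 77 81 66 68 71 77 74 82 78 77 80 85 75 76 68 75 71 70 66 75 66 60 58 73 68 75 177
271 138 116 102 94 88 83 77 68 68 65 70 68 68 75 73 79 78 77 81 77 76 74 75 68 71 65 72 73 71 65 63 62 60 88 195
274 157 162 160 156 158 157 163 158 165 155 150 143 145 102 75 78 77 78 77 72 71 73 71 67 74 79 73 68 65 71 65 67 60 91 198
277 109 110 114 126 131 131 136 148 152 155 156 159 165 102 70 71 74 73 70 66 65 68 64 71 68 70 75 73 68 66 69 68 66 91 197
280 70 69 72 81 85 77 92 97 106 101 105 108 109 87 70 67 65 63 63 58 65 66 69 67 65 65 66 59 67 67 58 62 65 101 199
283 67 63 61 70 64 67 69 62 62 60 65 69 72 67 62 62 66 59 
[... 1198 characters left out ...]
5 106 104 106 106 107 104 56 53 55 59 49 54 72 98 76 50 54 52 62 60 57 56 65 70 66 71
316 107 103 106 104 107 103 107 105 104 102 105 98 105 102 102 63 57 57 52 58 54 55 61 53 52 53 54 58 54 57 56 57 64 59 62
319 103 102 106 106 104 108 109 109 109 107 108 105 108 105 96 60 55 49 53 51 58 53 50 52 57 48 52 53 54 57 54 56 57 66 67
322 104 103 107 108 104 107 110 107 109 102 106 101 108 108 82 68 64 59 60 57 59 56 58 57 55 55 53 54 48 55 59 59 59 56 54
325 105 105 105 107 107 103 108 113 108 106 104 106 108 108 72 67 68 67 75 66 65 57 56 56 52 58 52 53 57 53 57 61 69 63 55
328 107 103 107 106 105 105 108 103 104 102 103 105 105 108 81 71 76 79 69 73 72 61 61 54 55 54 65 56 61 54 59 65 66 61 60
```

Run:
```python
from h import *
for n,u,v,y in(("tip",374,313.5,.238),("bend",377,300,.239),("shaft hi",392.5,286,.242)):
    e,d=ray("side",u,v); print(n,e+d*(y-e[1])/d[1])
# prong tip top centres in side
print("near inner/outer tip",onz("side",354.5,289.5,.12),"far",onz("side",355.5,273.5,.12))
```

```text
tip [0.44875879 0.238      0.035255  ]
bend [0.44740392 0.239      0.07574208]
shaft hi [0.4250861  0.242      0.11717938]
near inner/outer tip [0.49202117 0.25124458 0.12      ] far [0.48685721 0.21507768 0.12      ]
```

{"op": "move_arm", "data": {
  "moves": [
    [[0,0,0.004,0,0],[0.02,-0.0035,0.004,0,0],[0.045,-0.008,0.004,0,0],[0.07,-0.0125,0.004,0,0],[0.09,-0.016,0.004,0,0]]
  ]
}}

```text
clock: 23.25
eef_pos: [0.4717, 0.237, 0.1635]
tool_rot: [0.091, 0.996, 0.001, 0.002]
ft_force: [-0.0, 0.8, -1.5]
grip_width: 0.0233
grasp_force: 61.7
```

Run:
```python
from h import *
st()
```

```text
t 23.25 tcp [0.4717 0.237  0.1635] yaw 169.51 tilt [ 0.004  0.002 -1.   ] F [-0.   0.8 -1.5] T [-0.02  0.1  -0.03] w 0.0233 gf 61.7 q [ 0.47  0.33 -0.05  1.18 -0.    0.65]
```

{"op": "move_arm", "data": {
  "moves": [
    [[0.01,-0.001,0,0,0],[0.02,-0.0027,0,0,0],[0.03,-0.0045,0,0,0],[0.037,-0.0058,0,0,0],[0.044,-0.007,0,0,0]]
  ]
}}

```text
clock: 23.88
eef_pos: [0.5113, 0.2303, 0.1623]
tool_rot: [0.091, 0.996, 0.0, -0.002]
ft_force: [-5.0, 0.8, 0.7]
grip_width: 0.0231
grasp_force: 62.7
```

{"op": "move_arm", "data": {
  "moves": [
    [[0.007,-0.0013,0,0,0],[0.014,-0.0026,0,0,0],[0.02,-0.0037,0,0,0]]
  ]
}}

```text
clock: 24.25
eef_pos: [0.5318, 0.2266, 0.1622]
tool_rot: [0.091, 0.996, 0.0, -0.001]
ft_force: [-5.1, 1.4, 0.0]
grip_width: 0.0237
grasp_force: 63.2
```

Run:
```python
from h import *
st()
```

```text
t 24.25 tcp [0.5318 0.2266 0.1622] yaw 169.6 tilt [-0.002  0.001 -1.   ] F [-5.1  1.4  0. ] T [0.31 1.42 0.01] w 0.0237 gf 63.2 q [0.4  0.43 0.1  1.24 0.   0.58]
```

{"op": "move_arm", "data": {
  "moves": [
    [[0.006,-0.0011,0,0,0],[0.011,-0.002,0,0,0],[0.014,-0.0026,0,0,0]]
  ]
}}

```text
clock: 24.62
eef_pos: [0.5466, 0.2237, 0.1617]
tool_rot: [0.091, 0.996, -0.0, -0.0]
ft_force: [-5.0, 1.0, -1.7]
grip_width: 0.0234
grasp_force: 63.6
```

Run:
```python
from h import *
st()
o=vision.camera('side')['color']; g=o.astype(int).sum(2)//3
for v in range(256,330,3): print(v,*g[v,296:362:2])
```

```text
t 24.62 tcp [0.5466 0.2237 0.1617] yaw 169.58 tilt [-0.001  0.    -1.   ] F [-5.   1.  -1.7] T [0.29 1.46 0.01] w 0.0234 gf 63.6 q [0.39 0.46 0.13 1.25 0.   0.57]
256 56 51 53 54 52 44 48 50 32 27 40 58 52 35 27 35 35 38 47 55 54 48 48 54 73 64 79 110 105 110 126 127 126
259 65 56 58 58 49 45 49 53 43 30 47 52 49 53 36 22 54 60 78 108 107 123 123 123 130 125 128 131 132 130 128 130 131
262 61 57 59 54 49 53 65 62 66 88 107 43 41 45 38 58 94 118 127 129 134 129 130 128 125 126 125 120 124 122 116 117 115
265 112 119 127 129 126 130 134 134 148 190 124 45 46 44 39 103 104 121 121 122 119 121 118 113 109 105 103 95 94 86 78 77 80
268 128 131 129 129 129 132 130 127 171 189 117 36 44 43 34 114 115 191 195 120 84 84 74 85 73 66 76 64 55 67 68 72 77
271 122 116 119 112 114 108 111 110 186 184 53 49 46 60 57 97 117 196 186 110 89 86 73 72 61 63 59 64 61 67 68 75 72
274 83 81 80 78 71 67 56 138 197 193 58 18 18 27 16 28 153 193 185 141 149 149 151 147 150 155 140 144 132 135 96 66 75
277 67 64 63 71 72 70 72 162 196 194 193 171 167 143 131 127 195 194 146 104 119 123 124 125 137 145 147 148 
[... 1269 characters left out ...]
8 101 95 94 54
313 65 60 64 91 104 98 97 95 99 89 81 98 98 96 97 97 111 101 96 98 99 100 99 102 101 99 98 98 98 100 101 96 57
316 62 63 75 98 97 97 97 101 101 86 92 106 98 101 100 103 101 97 102 101 98 96 100 95 96 97 92 95 97 98 96 99 58
319 68 64 68 98 96 97 94 96 99 85 98 97 101 97 97 99 101 104 98 98 99 102 101 100 99 100 100 98 99 100 99 91 55
322 66 59 90 97 100 98 101 95 102 86 97 96 99 96 94 95 101 101 101 101 97 105 101 103 98 103 99 101 100 102 100 80 61
325 59 69 91 100 100 98 99 104 96 91 95 96 98 98 101 97 97 100 98 99 100 101 103 101 101 101 105 105 98 97 104 71 64
328 54 62 106 156 118 95 99 95 91 98 98 101 101 98 93 97 97 96 98 101 97 96 94 102 97 99 101 100 101 100 100 72 71
```

{"op": "move_arm", "data": {
  "moves": [
    [[0.0025,-0.0005,0,0,0],[0.0045,-0.0008,0,0,0]]
  ]
}}

```text
clock: 24.92
eef_pos: [0.5502, 0.223, 0.1617]
tool_rot: [0.091, 0.996, -0.0, -0.001]
ft_force: [-6.9, 1.0, 0.2]
grip_width: 0.0234
grasp_force: 63.8
```

Run:
```python
from h import *
st()
```

```text
t 24.93 tcp [0.5502 0.223  0.1617] yaw 169.6 tilt [-0.002  0.    -1.   ] F [-6.9  1.   0.2] T [0.25 1.81 0.03] w 0.0234 gf 63.8 q [0.38 0.46 0.14 1.25 0.   0.57]
```

{"op": "move_arm", "data": {
  "moves": [
    [[-0.01,0.002,0,0,0],[-0.02,0.004,0,0,0],[-0.029,0.006,0,0,0],[-0.029,0.006,-0.005,0,0],[-0.029,0.006,-0.0085,0,0]]
  ]
}}

```text
clock: 25.55
eef_pos: [0.5221, 0.229, 0.153]
tool_rot: [0.091, 0.996, -0.0, 0.0]
ft_force: [-0.5, -0.4, -1.4]
grip_width: 0.0233
grasp_force: 63.4
```

{"op": "move_arm", "data": {
  "moves": [
    [[0,0,-0.001,0,0],[0,0,-0.001,0,0]]
  ]
}}

```text
clock: 25.8
eef_pos: [0.5221, 0.2289, 0.152]
tool_rot: [0.091, 0.996, -0.0, -0.0]
ft_force: [0.4, 0.2, -1.2]
grip_width: 0.0232
grasp_force: 63.4
```

Run:
```python
from h import *
st()
```

```text
t 25.8 tcp [0.5221 0.2289 0.152 ] yaw 169.57 tilt [-0. -0. -1.] F [ 0.4  0.2 -1.2] T [-0.03  0.06  0.09] w 0.0232 gf 63.4 q [ 0.41  0.42  0.05  1.2  -0.    0.6 ]
```

{"op": "move_arm", "data": {
  "moves": [
    [[0,0,-0.001,0,0],[0,0,-0.0015,0,0]]
  ]
}}

```text
clock: 26.05
eef_pos: [0.5221, 0.229, 0.1508]
tool_rot: [0.091, 0.996, 0.0, 0.0]
ft_force: [0.2, 0.6, -1.4]
grip_width: 0.0235
grasp_force: 63.4
```

{"op": "move_arm", "data": {
  "moves": [
    [[0,0,-0.001,0,0],[0,0,-0.001,0,0]]
  ]
}}

```text
clock: 26.3
eef_pos: [0.5219, 0.2289, 0.1497]
tool_rot: [0.091, 0.996, -0.0, -0.0]
ft_force: [0.5, -0.6, -1.7]
grip_width: 0.0235
grasp_force: 63.4
```

{"op": "move_arm", "data": {
  "moves": [
    [[0,0,-0.001,0,0],[0,0,-0.001,0,0]]
  ]
}}

```text
clock: 26.55
eef_pos: [0.5221, 0.2291, 0.1492]
tool_rot: [0.091, 0.996, 0.0, 0.0]
ft_force: [0.1, 0.4, 1.1]
grip_width: 0.0232
grasp_force: 63.8
```

{"op": "move_arm", "data": {
  "moves": [
    [[0,0,-0.0003,0,30],[0,0,-0.0003,0,45],[0,0,0,0,70],[0,0,0,0,100],[0,0,0,0,100]]
  ]
}}

```text
clock: 27.18
eef_pos: [0.522, 0.229, 0.1489]
tool_rot: [0.091, 0.996, 0.0, 0.0]
ft_force: [0.7, -0.3, 0.1]
grip_width: 0.085
grasp_force: 0.0
```

{"op": "move_arm", "data": {
  "moves": [
    [[0,0,0.02,0,100],[0,0,0.07,0,100],[0,0,0.12,0,100],[-0.03,0,0.15,0,100],[-0.09,-0.06,0.17,0,100]]
  ]
}}

```text
clock: 27.8
eef_pos: [0.4498, 0.1874, 0.3146]
tool_rot: [0.089, 0.996, 0.001, 0.002]
ft_force: [0.1, -0.8, -0.0]
grip_width: 0.0852
grasp_force: 0.0
```

Run:
```python
from h import *
st()
s=vision.camera('side')['color'][:,:,::-1].astype(int);a=cv2.imread('pics/side0.png').astype(int)
d=np.abs(s-a).max(2)
def cmp(n,x,y,w,h): print(n,"changed px",int((d[y:y+h,x:x+w]>40).sum()),"of",w*h)
cmp("stand+hook",298,240,66,104);cmp("tape",355,212,38,38);cmp("hub",340,172,28,25);cmp("bottle",190,280,38,70);cmp("extractor body",215,110,60,105)
g=s.sum(2)//3;g0=a.sum(2)//3
for v in (250,262,274,280,286,300,306): print(v,"now",*g[v,322:356:2],"\n    was",*g0[v,322:356:2])
for v in (192,193,194): print(v,*g[v,304:330])
```

```text
t 27.8 tcp [0.4498 0.1874 0.3146] yaw 169.75 tilt [ 0.003  0.002 -1.   ] F [ 0.1 -0.8 -0. ] T [-0.09 -0.02 -0.  ] w 0.0852 gf 0.0 q [0.39 0.19 0.16 1.53 0.   0.57]
stand+hook changed px 221 of 6864
tape changed px 0 of 1444
hub changed px 0 of 700
bottle changed px 0 of 2660
extractor body changed px 39 of 6300
250 now 57 54 57 59 58 40 43 40 39 44 45 29 56 66 65 68 69 
    was 53 48 49 54 40 40 42 40 42 43 30 51 63 62 61 66 69
262 now 123 129 129 136 127 33 32 32 29 29 11 72 136 132 129 125 125 
    was 126 128 127 132 68 12 29 23 14 27 67 127 128 127 126 124 119
274 now 156 153 159 201 134 17 28 27 21 29 22 181 199 167 148 138 143 
    was 149 150 192 172 23 28 23 31 16 25 147 199 192 150 145 133 137
280 now 72 65 181 207 120 30 34 28 30 30 86 199 203 132 99 102 111 
    was 68 141 197 159 25 21 26 30 19 45 184 198 130 95 102 98 110
286 now 124 121 199 206 205 205 201 200 197 202 203 197 197 60 59 57 63 
    was 120 177 191 198 201 199 199 195 199 202 199 190 88 59 63 64 59
300 now 89 90 81 77 64 97 122 130 124 67 64 62 58 59 60 58 61 
    was 89 92 83 68 84 112 129 129 78 60 62 63 58 55 56 56 59
306 now 105 103 104 104 104 106 125 132 122 97 103 103 100 97 101 168 205 
    was 96 105 101 105 103 120 126 123 125 95 97 101 97 100 96 160 201
192 221 229 228 229 226 190 159 156 160 155 159 163 167 199 228 231 228 233 233 142 70 71 69 71 67 74
193 219 230 227 230 226 174 133 126 127 128 137 135 139 190 232 231 229 233 235 142 66 66 69 65 66 66
194 221 230 229 229 226 157 94 86 86 90 95 93 113 183 229 232 229 231 233 143 70 69 70 72 74 72
```

```bash
python3 -c "
from workcell import job
print(job.job_done())"
```

```text
the job is handed in; nothing more can be done
None
```

The tray is drawn out and held by the catch, the hook hangs upright in its stand about 3 mm from where I found it, and the job is handed in (28 s on the clock, verdict not shown); the flange bumped the hood on my first approach, one press bottomed the catch at about 10 N, and I viewed 11 pictures against the limit of 10.

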